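# Re-hang a dump pan over the catch box and tip out the blanks

### The arm

A 6-joint arm with a two-finger parallel gripper is mounted at the origin on the work surface. World frame = base frame: x ahead of the robot, y to its left, z up, the work surface at z = 0. Lengths are in mm, angles in rad, forces in N, time in s.
With the tool pointing down it reaches from about 400 to 925 mm from the base axis. Payload 12.5 kg.
Tool frame: the origin (TCP) lies between the finger pads; the fingertips stand 25 mm ahead of it and the grasp point (between the pads) lies 6 mm ahead of it; z points along the fingers, y is the line along which they close (so a half turn about z gives the same grasp; the last joint's range is limited). The gripper opens to 95 mm and grips with 3 to 60 N. Pads are 20 mm wide; open, the fingers measure 119 mm over their backs; the gripper's body (75 mm by 180 mm) begins 59 mm behind the grasp point.
Start: joints at [-1.298, 0.491, 1.559, -0, 1.092, -0.106], TCP at [231.152, -580.7, 239.661] pointing down, gripper open.
Joint ranges: [-3.1, 3.1], [-0.84, 2.19], [0.05, 2.79], [-1.13, 4.28], [0.06, 2.93], [-2.69, 2.69]. Speed limits (rad/s): [2.22, 2.22, 2.79, 3.14, 3.14, 3.14].

### API

Orientations are given as [roll, pitch, yaw] about the fixed x, y, z axes, in that order (R = Rz(yaw) Ry(pitch) Rx(roll)).
In Python, from cell import state, read_camera, job_done, cut_out gives the robot as it stands. The module is installed in compiled form; this text tells all that it offers.
- The arm moves only by the tool jog_arm, never from a script. Its argument "motion" is a list of rows, each a list of 2 entries, a list of its own where there are three numbers: the shift along the tool's x, y, z in mm, then the turn about the tool's z in rad. A call has 1 to 5 rows; each row is the pose to reach, as a shift and turn from the pose commanded when the call began, along the tool's axes at that moment; what a row does not reach only later rows make up. A row lasts 1/10 s, in which the tool goes at most 50 mm and 8.59 degrees, less where a joint would pass 70% of its speed; a pose out of reach is approached as far as the arm can. A call with a gripper value outside its range is refused whole. "grip" is the closure, from 0 (fully open) to 1 (shut), set as the call begins (left out, the last holds). The fingers move at their own pace and stop on an object; the grip force is fixed at half the most. Time passes only in rows, so rows that repeat a pose let the fingers close. It gives the time, the measured TCP pose, the force, the opening and the grip force at its end, in the units of the state.
- state(): the state, without advancing time (a new reading comes with each control period).
- read_camera(name): name is "scene" or "side" or "wrist"; returns a dict with "img" (400x640x3 uint8, blue, green, red), "vertical_fov" (degrees; the focal length in pixels is half the picture's height over the tangent of half this angle, whatever the lens; pixels are square), "cx", "cy" (the principal point, pixels), "extrinsics" (4x4, takes a point from camera to world coordinates). Camera axes: x right, y up, looking along -z (the intrinsics and any distortion apply to the point x, -y, -z); pixel columns grow to the right and rows downward; lengths in mm; the calibration is good to about 2 mm. A picture is of the moment at which its call begins. There is no depth.
- job_done(): hands the job in; it is judged then, once.
Trained networks look in a picture, given as the dict that the camera call returned (one of the last four; its "shot" number tells which), for a name from the list of things; names that differ only in an ending like _2 or _b are one class to them, and where a whole thing is asked for, a point or a joint stands for the part that bears it (a point fixed in the world has none). Each returns a list of dicts, best first, with "p" (0 to 1); they miss things now and then, are a little off and sometimes report something else, mostly with a low value. They report only what shows in the picture. A call takes as long as a camera call.
- cut_out(name, picture): "region" (400x640 bool, what is visible of it) and "box" ([left, top, right, bottom] in pixels, round what is visible of it).
The state is a dict: "t": time; "joints": joint angles; "qvel": joint speeds; "tau": joint torques, N m; "eef_pos": TCP position; "tcp_rot": TCP orientation; "ft_force": force on the tool from outside, world axes, zero at the start; "moment": the same for the moment, N m; "opening": opening from 0.0 (shut) to 1.0 (fully open); "grip_force": force on a finger pad.
Only numpy, scipy, OpenCV 4.12 (cv2) and the standard library are available. Lean on these libraries where they do the work, as an engineer would, in place of code of your own. Each camera call takes 0.05 s, during which the arm holds its last target. There are 200 camera calls.

### The job

Keeping it level and never setting it down, move the dump pan (it can be gripped by its top bar) from its hooks to the empty pair of hooks over the catch box, its gate end on the box's side, and let it hang there by itself. Then lower its end gate while the pan stays nearly level with the three steel blanks still inside, and tip the pan on its hooks (its horns are there to be pressed down) until all three slide out over the gate into the box. Let the pan swing back and leave it hanging at rest, about level, with its gate down; do not disturb the loose things lying on the bench.

Things in the scene. Friction and masses are not known exactly. Their poses are not given: they have to be found in the camera images.
- pan: Sheet-steel dump pan hung by a round top bar. Origin: bar centre; bar 10 mm thick, 240 mm long along y. x points from the gate end to the closed rear, z up when level. Grip the bar between two straps (20 mm wide in x, inner faces at y = -53, +53) that carry the trough. It swings freely about the bar on hooks and returns to within about 0.1 rad of level. 0.63 kg; blanks 0.035-0.07 kg each.
- pan_floor (a point): Centre of the trough's floor, 105 mm below the bar (underside 108 mm). Trough 200 mm long (pan x -100 to +100; rear counterweight to +110), 106 mm wide, walls 40 mm high, rims 68 mm below the bar. Blanks slide on the floor from a pan tilt of 0.3 to 0.45 rad.
- gate (a joint): Angle of the end gate, a plate 104 mm wide, 40 mm high, closing the pan's -x end, hinged at its lower edge (pan x = -101.5, 106.5 mm below the bar). 0 to 0.1 = shut, upright; 1.57 = lying out level with the floor; 1.7 = fully down (stop). It swings out and down and, being stiff (0.01 N m), stays where it is put.
- gate_tab (a point): Outer edge, upper face, of the push tab on the gate: a 50 mm wide (y) tab that stands out 30 mm to -x from the gate's top edge; with the gate shut this point is at pan x = -133, y = 0, 66.5 mm below the bar. Pressing the tab down swings the gate down; the pan itself dips by 0.1 to 0.25 rad under the press.
- horn_left (a point): End of the left tipping horn, on the rod's axis (pan x = -145, y = +120, z = 0 mm). A horn is an 8 mm rod from the bar's end, running level at bar height towards the gate end and ending in a 12 mm upturn. Tipping the pan 0.7 rad by pressing a horn down 115 mm out from the bar takes about 3 to 6 N; the horn follows an arc about the bar.
- horn_right (a point): End of the right tipping horn, on the rod's axis (pan x = -145, y = -120, z = 0 mm); the same as the left one.
- from_stand: Fixed stand that holds the pan at first, no box. Origin on the bench below the seat. Two 12 mm posts at y = -85, +85, each with an open V hook (16 mm wide in y) whose front lip (-x) rises 9 mm, rear lip 17 mm above a seated bar's axis. Lift the pan 25-35 mm, then draw it out forwards (-x) about 150 mm, as it hangs between the posts. Base 8 mm thick, x -45 to +105, y -100 to +100.
- from_seat (a point): Where the bar's centre lies when hung on the first stand: 280 mm above the bench, midway between its hooks.
- to_stand: The other fixed stand, same posts, hooks and base, with the open catch box on it. Origin on the bench below its seat; the box is on its front (-x) side, from x = -250 to +40. The pan goes in from the front, gate end to -x, centred within 15 mm in y, and is lowered into the hooks.
- to_seat (a point): Where the bar's centre lies when hung on the second stand: 280 mm above the bench, midway between its hooks.
- box (a point): Centre of the catch box's inner floor, 12 mm above the bench. Box: 290 mm (x) by 150 mm (y) outside, walls 4 mm, rim 68 mm above the bench, axes as the second stand.
- blank1: A steel blank, 36 x 26 x 10 mm, lying loose in the pan. Origin: centre of its underside.
- blank2: A steel blank, 36 x 26 x 10 mm, lying loose in the pan. Origin: centre of its underside.
- blank3: A steel blank, 36 x 26 x 10 mm, lying loose in the pan. Origin: centre of its underside.
- hammer: Bystander: a hammer lying at the right edge of the bench, about 300 mm long; origin under its middle.
- wrench: Bystander: a wrench lying between the stands, towards the robot; origin under its middle.
- angle: Bystander: a steel angle piece, 50 x 40 x 50 mm high, standing between the stands; origin under its foot's centre.
- plates: Bystander: a stack of plates 90 x 60 x 12 mm on the bench in front of the first stand, under the pan; origin under its centre.
- pliers: Bystander: pliers about 160 mm long and 20 mm thick lying at the left; origin near the middle.

How it is judged (in metres and radians):
On the way, in this order (a step that is already met when the one before it is completed fails the run):
1. the pan hangs by itself, level and with its gate shut, on the hooks over the catch box, the blanks in it (horizontal distance between pan and to_seat below 0.028 m and z of pan in the frame of to_seat between -0.007 and 0.007 m and angle between the y axis of pan and the y axis of to_stand, either way round below 0.2 rad and z of blank1 in the frame of pan between -0.112 and -0.06 m and x of each of blank1, blank2, blank3 in the frame of pan above -0.108 m and z of blank2 in the frame of pan between -0.112 and -0.06 m and z of blank3 in the frame of pan between -0.112 and -0.06 m and contact force between the fingers and pan below 0.3 N and angle between pan's own z axis and vertical below 0.3 rad and value of joint gate below 0.5 rad), for 0.2 s.
2. the gate is down with the pan about level and the blanks still in it (horizontal distance between pan and to_seat below 0.028 m and z of pan in the frame of to_seat between -0.007 and 0.007 m and angle between the y axis of pan and the y axis of to_stand, either way round below 0.2 rad and z of blank1 in the frame of pan between -0.112 and -0.06 m and x of each of blank1, blank2, blank3 in the frame of pan above -0.108 m and z of blank2 in the frame of pan between -0.112 and -0.06 m and z of blank3 in the frame of pan between -0.112 and -0.06 m and value of joint gate above 1.2 rad and angle between pan's own z axis and vertical below 0.4 rad), for 0.1 s.
3. the pan is tipped on its hooks (angle between pan's own z axis and vertical above 0.42 rad and horizontal distance between pan and to_seat below 0.035 m), for 0.1 s.
At the end, for the whole second after the job is handed in: All three blanks lie at rest in the catch box; the pan hangs on both hooks above it (bar centre within 28 mm sideways and 7 mm in height of the seat, bar within 0.2 rad of the hooks' line), at rest, tilted less than 0.35 rad, with its gate down (more than 1.2 rad) (x of blank1 in the frame of box between -0.145 and 0.145 m and y of blank1 in the frame of box between -0.075 and 0.075 m and z of each of blank1, blank2, blank3 in the frame of box below 0.055 m and linear speed of each of blank1, blank2, blank3 below 0.03 m/s and x of blank2 in the frame of box between -0.145 and 0.145 m and y of blank2 in the frame of box between -0.075 and 0.075 m and x of blank3 in the frame of box between -0.145 and 0.145 m and y of blank3 in the frame of box between -0.075 and 0.075 m and horizontal distance between pan and to_seat below 0.028 m and z of pan in the frame of to_seat between -0.007 and 0.007 m and angle between the y axis of pan and the y axis of to_stand, either way round below 0.2 rad and angle between pan's own z axis and vertical below 0.35 rad and value of joint gate above 1.2 rad and linear speed of pan below 0.05 m/s and angular speed of pan below 0.4 rad/s); the robot touches nothing.
It fails at once if the pan is tilted more than 0.4 rad anywhere but on the second hooks (angle between pan's own z axis and vertical above 0.4 rad and horizontal distance between pan and to_seat above 0.05 m).
It fails at once if the pan is set down or dropped (its bar below 0.18 m) (height (world z) of pan below 0.18 m).
It fails at once if a blank leaves the pan before the gate is down (value of joint gate below 0.8 rad and (z of any of blank1, blank2, blank3 in the frame of pan above -0.05 m or z of any of blank1, blank2, blank3 in the frame of pan below -0.125 m)).
It fails at once if a bystander is moved more than 40 mm (distance of any of hammer, wrench, angle, plates, pliers from where it was at the start of the episode above 0.04 m).
It also fails if it takes over 72 s, if anything falls off the work surface, if the arm or the gripper's body presses on something with over 40 N, if the wrist force passes 120 N, or if a joint passes its speed limit or range.

## Working session

There is one attempt and no reset: what is moved stays moved. The work goes in short steps, Python scripts to look and compute and a tool call to move; the robot and the scene stay as the last step left them, time stands still between calls to the robot, and variables do not carry over. Pictures are saved under pics/ and viewed, at most 10 in all, crops included, and the job is handed in when it is done.

Besides the shell and the picture viewer there is one more tool, called after ">>>" as name([rows], argument=value, ...), one row to a line, values as JSON. jog_arm: Moves the arm, as the interface text tells. Its arguments: {"type":"object","properties":{"motion":{"type":"array"},"grip":{"type":"number"}},"required":["motion"]}

```bash
mkdir -p pics; python3 - <<'E'
from cell import *
import cv2,numpy as np
s=state();print(s)
ims=[]
for n in ("scene","side"):
    p=read_camera(n);cv2.imwrite(f"pics/{n}0.png",p["img"])
    print(n,p["vertical_fov"],p["cx"],p["cy"],np.round(p["extrinsics"],3).tolist(),[k for k in p])
    for o in ("pan","from_stand","to_stand"):
        print(o,[(c["p"],c["box"]) for c in cut_out(o,p)[:2]])
E
```

```text
{'t': 0.0, 'joints': array([-1.29760185e+00,  4.91525596e-01,  1.55946118e+00, -2.95967078e-05,
        1.09174792e+00, -1.05618232e-01]), 'qvel': array([ 1.47575260e-05,  1.32660491e-04, -4.05075920e-04,  1.33542597e-04,
        1.34269352e-05, -8.06457201e-04]), 'tau': array([ 1.01998348e-04, -6.12650514e+01, -2.58181536e+01,  6.92732655e-02,
        4.82646713e-02, -6.94824030e-05]), 'eef_pos': array([ 231.07652217, -580.46021283,  239.07880839]), 'tcp_rot': array([-3.14045421e+00, -9.42930407e-05,  3.78826313e-01]), 'ft_force': array([-0.02148419, -0.21129948,  0.07392652]), 'moment': array([ 0.00249718, -0.00718128,  0.0276467 ]), 'grip_force': 0.0, 'opening': 0.9983745324365195}
scene 57.50844811538021 321.9128286124411 199.0460818600746 [[0.899, -0.351, 0.263, 823.624], [0.438, 0.741, -0.508, -515.328], [-0.017, 0.572, 0.82, 996.882], [0.0, 0.0, 0.0, 1.0]] ['img', 'vertical_fov', 'cx', 'cy', 'extrinsics', 'shot']
pan [(0.88, [218.2, 173.1, 356.4, 301.3])]
from_stand [(0.66, [272.3, 210.0, 357.4, 341.7])]
to_stand [(0.58, [301.1, 118.8, 418.0, 237.8])]
side 57.281053096007184 321.9705433672222 206.5650788052345 [[-0.941, 0.224, -0.252, 253.5], [-0.337, -0.59, 0.733, 856.187], [0.016, 0.775, 0.631, 892.67], [0.0, 0.0, 0.0, 1.0]] ['img', 'vertical_fov', 'cx', 'cy', 'extrinsics', 'shot']
pan [(0.73, [292.4, 124.9, 381.5, 182.6]), (0.69, [222.4, 175.6, 350.4, 316.5])]
from_stand [(0.66, [287.1, 127.5, 348.7, 226.3])]
to_stand [(0.94, [223.3, 175.0, 350.7, 318.2]), (0.32, [292.1, 125.7, 379.1, 186.2])]
```

```bash
python3 - <<'E'
import cv2
for n in("scene","side"):
    a=cv2.imread(f"pics/{n}0.png"); c=a[95:355,190:450] 
    cv2.imwrite(f"pics/{n}c.png",cv2.resize(c,(800,600) if 0 else (598,598),interpolation=cv2.INTER_CUBIC))
E
```

```text
(no output)
```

View pics/scenec.png

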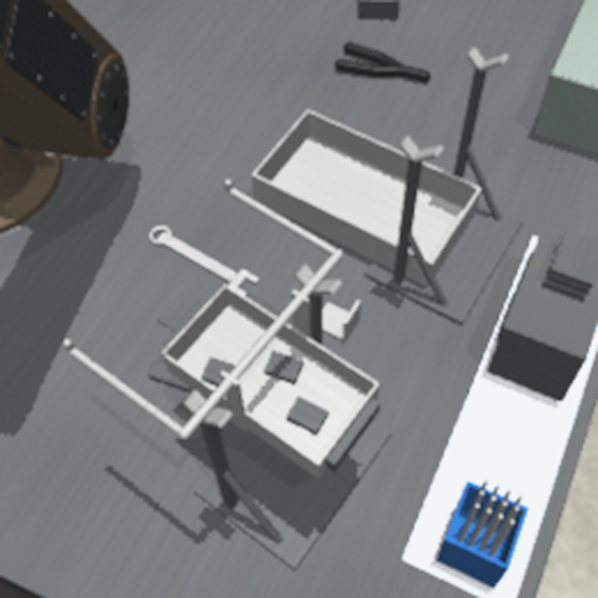

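View pics/sidec.png

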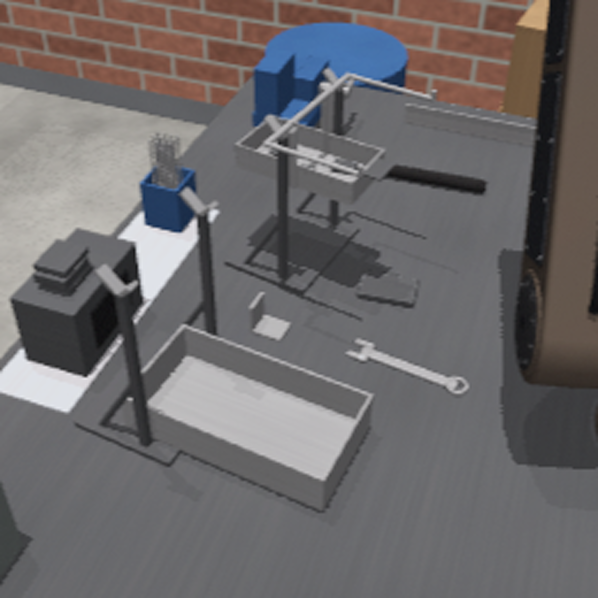

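The scene crop shows the pan's bar ends at (337,254) and (185,432), with horn tips at (229,183) and (67,344). The second stand's hooks are at (487,62) and (421,150), and the box rim corners are visible. The side crop shows the same features. Next I fit poses to these.

```bash
cat > h.py <<'E'
import numpy as np,cv2
from cell import *
from scipy.optimize import least_squares
def proj(p,X):
    E=p["extrinsics"];c=(np.atleast_2d(X)-E[:3,3])@E[:3,:3]
    f=200/np.tan(np.radians(p["vertical_fov"])/2)
    return np.c_[p["cx"]-f*c[:,0]/c[:,2],p["cy"]+f*c[:,1]/c[:,2]]
def pose(q,X): # x y z yaw pitch
    c,s=np.cos(q[3]),np.sin(q[3]);a,b=np.cos(q[4]),np.sin(q[4])
    R=np.array([[c,-s,0],[s,c,0],[0,0,1]])@np.array([[a,0,b],[0,1,0],[-b,0,a]])
    return np.asarray(X,float)@R.T+np.asarray(q[:3])
def fit(obs,q0,free):
    free=list(free);q0=np.array(q0,float)
    def full(v): q=q0.copy();q[free]=v;return q
    def res(v): return np.concatenate([(proj(p,pose(full(v),X))-u).ravel() for p,X,u in obs])
    r=least_squares(res,q0[free],loss="soft_l1",x_scale=[1 if i!=3 and i!=4 else .01 for i in free])
    return full(r.x),res(r.x).reshape(-1,2)
E
python3 - <<'E'
from h import *
sc,si=read_camera("scene"),read_camera("side")
cr=lambda a:np.array(a)/2.3+[190,95]
P=[[-145,120,12],[-145,-120,12],[0,120,0],[0,-120,0]]
q,r=fit([(sc,P,cr([(229,183),(67,344),(337,254),(185,432)])),(si,P,cr([(358,170),(433,94),(270,142),(348,77)]))],[600,-300,280,0,0],[0,1,2,3,4]);print(q,r.round(1).tolist())
H=[[0,85,273],[0,-85,273]]
B=[[-250,75,68],[-250,-75,68],[40,75,68],[40,-75,68]]
q,r=fit([(sc,H+B,cr([(487,62),(421,150),(310,112),(253,177),(481,187),(433,260)])),(si,H+B[:2]+B[3:],cr([(115,278),(198,203),(325,480),(370,398),(186,328)]))],[700,100,0,0,0],[0,1,3]);print(q,r.round(1).tolist())
for o in("wrench","angle","plates","pliers","hammer"):
  for p in(sc,si):
    c=cut_out(o,p)
    if c:
        b=c[0]["box"];u=[(b[0]+b[2])/2,(b[1]+b[3])/2]
        print(o,c[0]["p"],fit([(p,[[0,0,0]],[u])],[700,0,0,0,0],[0,1])[0][:2].round())
E
```

```text
[ 6.09934106e+02 -1.88962415e+02  2.77469234e+02 -1.86362480e-01
 -2.25861926e-02] [[-0.5, 0.5], [0.4, -0.4], [-0.0, -0.1], [-0.8, 0.0], [0.4, -0.3], [-0.2, 0.1], [-2.1, 0.9], [-0.4, -0.6]]
[ 6.65752965e+02  1.80206210e+02  0.00000000e+00 -1.09981606e-01
  0.00000000e+00] [[-1.8, 0.5], [-1.3, 1.3], [-0.8, -1.8], [-0.2, -1.7], [0.7, -0.4], [0.3, 0.9], [0.7, 5.1], [-0.2, 2.7], [-2.3, 0.2], [-0.4, -1.9], [-3.1, -2.0]]
wrench 0.56 [436. -99.]
wrench 0.72 [385.   8.]
angle 0.44 [611.  -2.]
angle 0.55 [612. -18.]
plates 0.74 [574. 242.]
plates 0.87 [ 459. -138.]
pliers 0.63 [469. 489.]
pliers 0.75 [464. 480.]
hammer 0.91 [ 500. -480.]
hammer 0.53 [ 451. -501.]
```

>>> jog_arm([
  [[0, 0, -30], -0.14],
  [[0, 0, -60], -0.28],
  [[0, 0, -90], -0.42],
  [[0, 0, -120], -0.56],
  [[0, 0, -150], -0.7],
], grip=0)

```text
t: 1.5
eef_pos: [231.1, -580.5, 391.0]
tcp_rot: [3.141, 0.0, 1.085]
ft_force: [0.1, 0.6, -1.0]
opening: 1.001
grip_force: 0.0
```

>>> jog_arm([
  [[46, 13, 0], -0.061],
  [[92, 26, 0], -0.122],
  [[138, 39, 0], -0.183],
  [[184, 52, 0], -0.244],
  [[230, 65, 0], -0.305],
])

```text
t: 2.0
eef_pos: [398.1, -407.1, 389.8]
tcp_rot: [3.141, 0.0, 1.386]
ft_force: [1.1, -0.6, 0.5]
opening: 0.998
grip_force: 0.0
```

>>> jog_arm([
  [[31, 20, 0], 0],
  [[62, 41, 0], 0],
  [[93, 61, 0], 0],
  [[125, 82, 0], 0],
  [[125, 82, 0], 0],
])

```text
t: 2.5
eef_pos: [503.1, -298.2, 389.6]
tcp_rot: [3.141, -0.001, 1.388]
ft_force: [-0.1, -0.8, 0.4]
opening: 1.004
grip_force: 0.0
```

>>> jog_arm([
  [[35, 22, 0], 0],
  [[70, 44, 0], 0],
  [[105, 66, 0], 0],
  [[131, 86, 0], 0],
  [[131, 86, 0], 0],
])

```text
t: 3.0
eef_pos: [611.6, -186.2, 389.0]
tcp_rot: [-3.141, -0.0, 1.387]
ft_force: [1.1, -0.3, -0.4]
opening: 1.0
grip_force: 0.0
```

```bash
python3 - <<'E'
from h import *
p=read_camera("wrist");cv2.imwrite("pics/w1.png",p["img"]);s=state();print(s["t"],s["eef_pos"],s["tcp_rot"],s["joints"],s["ft_force"])
q=[610,-189,277.5,-.186,-.02]
print(p["vertical_fov"],proj(p,pose(q,[[0,120,0],[0,-120,0],[0,50,0],[0,-50,0],[-145,0,0]])).round())
E
```

```text
3.05 [ 610.40289899 -187.55996706  389.05086823] [-3.14086891e+00  8.27286019e-05  1.38594791e+00] [-4.01407009e-01  4.10334290e-01  1.29757241e+00 -2.38522908e-04
  1.43437502e+00 -2.16526038e-01] [-0.73606374 -0.6080026   1.22213381]
64.17248894387171 [[321.  53.]
 [320. 332.]
 [321. 148.]
 [320. 263.]
 [149. 207.]]
```

View pics/w1.png

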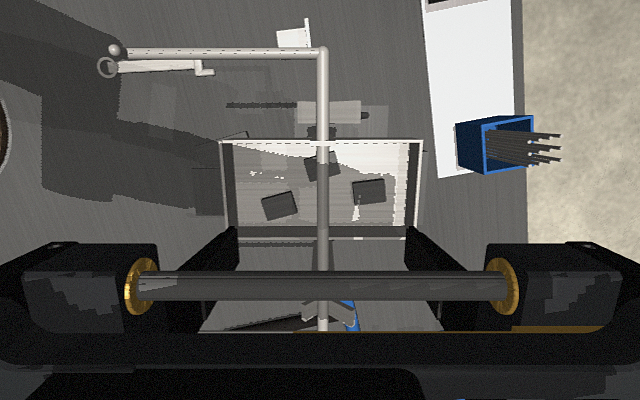

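Wrist view: the bar lies vertically in the image at column ~322, and its left end at (323,50) is within 3 px of the prediction. The three blanks are in the trough. I descend and grip.

>>> jog_arm([
  [[0, 1, 30], 0],
  [[0, 1, 60], 0],
  [[0, 1, 90], 0],
  [[0, 1, 104], 0],
  [[0, 1, 104], 0],
])

```text
t: 3.55
eef_pos: [609.4, -189.6, 283.8]
tcp_rot: [-3.138, -0.0, 1.383]
ft_force: [-0.5, 0.5, 0.6]
opening: 0.999
grip_force: 0.0
```

>>> jog_arm([
  [[0, 0, 0], 0],
  [[0, 0, 0], 0],
  [[0, 0, 0], 0],
  [[0, 0, 0], 0],
  [[0, 0, 0], 0],
], grip=1)

```text
t: 4.05
eef_pos: [610.8, -188.6, 286.1]
tcp_rot: [3.141, 0.0, 1.384]
ft_force: [-0.7, 0.6, -0.9]
opening: 0.635
grip_force: 0.0
```

>>> jog_arm([
  [[0, 0, 0], 0],
  [[0, 0, 0], 0],
  [[0, 0, 0], 0],
  [[0, 0, 0], 0],
  [[0, 0, 0], 0],
])

```text
t: 4.55
eef_pos: [610.8, -188.6, 285.6]
tcp_rot: [3.142, 0.0, 1.384]
ft_force: [-0.2, 0.2, 0.0]
opening: 0.215
grip_force: 0.0
```

>>> jog_arm([
  [[0, 0, -6], 0],
  [[0, 0, -12], 0],
  [[0, 0, -18], 0],
  [[0, 0, -24], 0],
  [[0, 0, -31], 0],
])

```text
t: 5.05
eef_pos: [610.5, -188.5, 316.7]
tcp_rot: [-3.141, -0.0, 1.384]
ft_force: [0.0, 0.3, -7.1]
opening: 0.091
grip_force: 30.0
```

```bash
python3 - <<'E'
from h import *
a=read_camera("scene");b=read_camera("side")
cv2.imwrite("pics/s2.png",np.hstack([cv2.resize(a["img"][70:330,200:460],(400,400)),cv2.resize(b["img"][90:350,190:450],(400,400))]));s=state();print(s["t"],s["eef_pos"],s["tcp_rot"],s["ft_force"],s["moment"],s["opening"])
E
```

```text
5.15 [ 610.92046606 -188.62940352  317.71699042] [3.14021939e+00 3.60324375e-04 1.38378907e+00] [-0.81068639 -0.27199384 -6.91680197] [-0.05706059 -0.13109525 -0.02333811] 0.09584652817614528
```

View pics/s2.png

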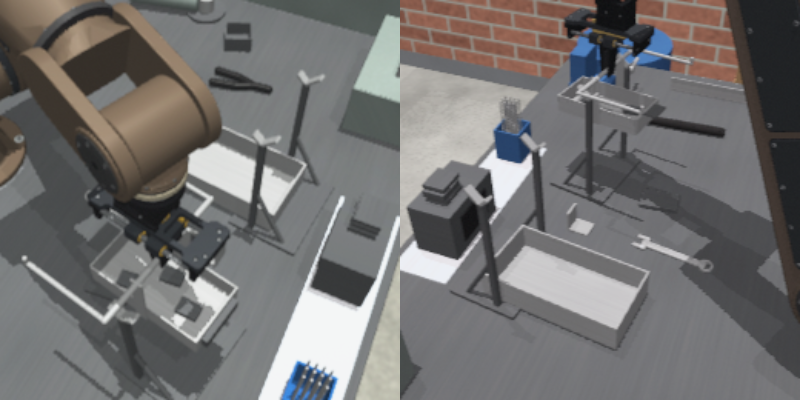

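The bar is gripped and lifted, the force (~7 N) matches the load, and the pan looks level. I draw it out forwards.

>>> jog_arm([
  [[0, -6, 0], 0],
  [[0, -18, 0], 0],
  [[0, -34, 0], 0],
  [[0, -52, 0], 0],
  [[0, -72, 0], 0],
])

```text
t: 5.65
eef_pos: [538.8, -174.9, 316.1]
tcp_rot: [-3.141, -0.0, 1.384]
ft_force: [-0.4, -1.3, -6.8]
opening: 0.096
grip_force: 30.0
```

>>> jog_arm([
  [[0, -22, 0], 0],
  [[0, -44, 0], 0],
  [[0, -64, 0], 0],
  [[0, -78, 0], 0],
  [[0, -84, 0], 0],
])

```text
t: 6.15
eef_pos: [456.2, -159.2, 316.8]
tcp_rot: [-3.142, 0.0, 1.384]
ft_force: [0.2, -0.1, -7.8]
opening: 0.094
grip_force: 30.0
```

```bash
python3 - <<'E'
from h import *
a=read_camera("scene");b=read_camera("side")
cv2.imwrite("pics/s3.png",np.vstack([cv2.resize(a["img"][170:320,170:370],(800,600)) [:0],cv2.resize(np.hstack([a["img"][140:340,180:380],b["img"][90:290,280:480]]),(800,400),interpolation=cv2.INTER_CUBIC)]));s=state();print(s["t"],s["eef_pos"],s["tcp_rot"],s["ft_force"],s["moment"],s["opening"])
E
```

```text
6.25 [ 457.151567   -159.54712676  316.88625105] [3.14104930e+00 2.03896306e-04 1.38352159e+00] [ 0.4891789   0.21690498 -8.1765901 ] [-0.05255964 -0.12371202 -0.00868982] 0.09237686210495884
```

View pics/s3.png

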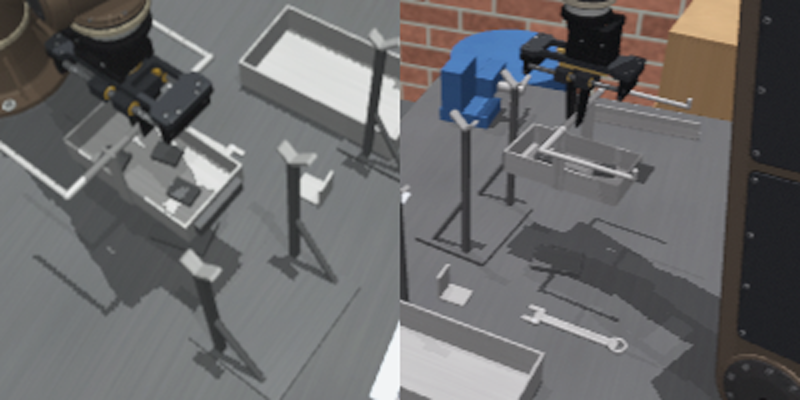

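The pan is clear of the stand and looks level. Scene crop: bar ends at (210,57) and (70,192). Side crop: left horn tip (633,174), left bar corner (543,155), right horn tip (689,102).

```bash
python3 - <<'E'
from h import *
a=read_camera("scene");b=read_camera("side")
A=np.array([(210,57),(70,192)])/2+[180,140]
B=np.array([(233,174),(143,155),(289,102)])/2+[280,90]
q,r=fit([(a,[[0,120,0],[0,-120,0]],A),(b,[[-145,120,12],[0,120,0],[-145,-120,12]],B)],[457,-160,310,-.187,0],[0,1,2,4]);print(q,r.round(1).tolist())
E
```

```text
[ 4.52314863e+02 -1.54359633e+02  2.97359337e+02 -1.87000000e-01
  4.80809922e-02] [[-0.0, -0.4], [-0.3, 0.3], [0.4, 0.0], [-1.2, 0.2], [-0.1, -0.0]]
```

>>> jog_arm([
  [[5, 0, -3], 0],
  [[18, -1, -7], 0],
  [[38, -2, -11], 0],
  [[64, -3, -14], 0],
  [[92, -4, -15], 0],
])

```text
t: 6.85
eef_pos: [471.0, -66.8, 332.2]
tcp_rot: [3.141, -0.0, 1.383]
ft_force: [0.8, -0.4, -7.7]
opening: 0.096
grip_force: 30.0
```

>>> jog_arm([
  [[30, -1, 0], 0],
  [[60, -3, 0], 0],
  [[90, -4, 0], 0],
  [[120, -6, 0], 0],
  [[150, -7, 0], 0],
])

```text
t: 7.35
eef_pos: [491.5, 82.6, 331.9]
tcp_rot: [3.141, -0.0, 1.384]
ft_force: [-0.0, -0.2, -7.3]
opening: 0.095
grip_force: 30.0
```

>>> jog_arm([
  [[30, -2, 0], -0.015],
  [[58, -4, 0], -0.03],
  [[84, -5, 0], -0.05],
  [[105, -6, 0], -0.065],
  [[119, -7, 0], -0.077],
])

```text
t: 7.85
eef_pos: [506.7, 200.9, 331.6]
tcp_rot: [-3.141, -0.0, 1.463]
ft_force: [0.4, -0.4, -6.9]
opening: 0.097
grip_force: 30.0
```

>>> jog_arm([
  [[0, 0, 0], 0],
  [[0, 0, 0], 0],
  [[0, 0, 0], 0],
])

```text
t: 8.15
eef_pos: [506.7, 198.0, 331.6]
tcp_rot: [-3.141, 0.0, 1.46]
ft_force: [0.1, -0.1, -8.4]
opening: 0.097
grip_force: 30.0
```

```bash
python3 - <<'E'
from h import *
p=read_camera("wrist");cv2.imwrite("pics/w4.png",p["img"]);s=state();print(s["t"],s["eef_pos"],s["tcp_rot"],s["ft_force"],s["moment"],s["opening"])
E
```

```text
8.2 [506.811649   197.84003446 331.68838984] [-3.14158008e+00  2.63940641e-04  1.45982039e+00] [-0.57363668  0.13603523 -7.82145011] [-0.01787945 -0.13825981 -0.0184586 ] 0.09643871275841318
```

View pics/w4.png

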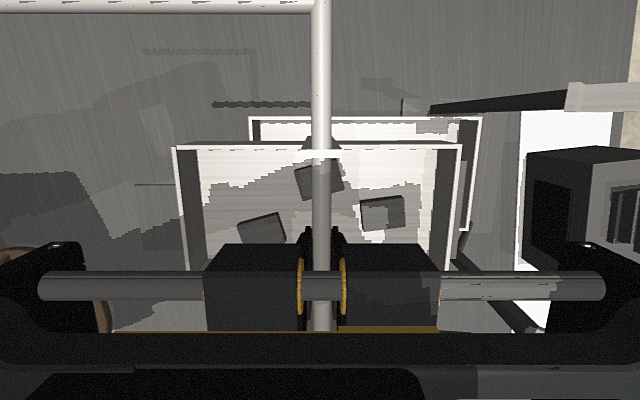

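Wrist view: the box's left rim corners are at (249,117) and (482,117), parallel to the pan rim. The left hook is at about (605,97). I refit the stand from these.

```bash
python3 - <<'E'
from h import *
p=read_camera("wrist")
q,r=fit([(p,[[-250,75,68],[40,75,68]],[(249,117),(482,117)])],[666,180,0,-.11,0],[0,1,3]);print(q,r.round(1))
for qq in (q,[666,180,0,-.11,0]):
  print(proj(p,pose(qq,[[0,85,273],[-10,77,289],[-10,93,289],[15,77,297],[15,93,297],[40,75,68]])).round())
a=read_camera("scene");b=read_camera("side")
c=np.hstack([a["img"][105:205,290:430],b["img"][190:290,210:350]])
cv2.imwrite("pics/s5.png",cv2.resize(c,(800,286),interpolation=cv2.INTER_CUBIC))
E
```

```text
[ 6.64810897e+02  1.76090369e+02  0.00000000e+00 -1.11484389e-01
  0.00000000e+00] [[-0.5  0. ]
 [ 0.5  0.1]]
[[583.  99.]
 [585. 113.]
 [591.  83.]
 [643. 112.]
 [651.  81.]
 [482. 117.]]
[[586.  92.]
 [588. 105.]
 [594.  75.]
 [646. 105.]
 [654.  73.]
 [483. 114.]]
```

View pics/s5.png

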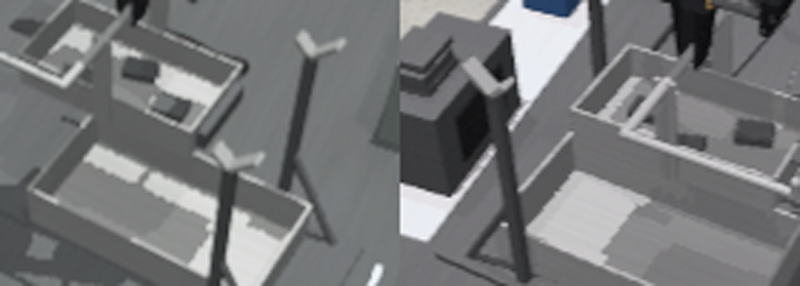

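>>> jog_arm([
  [[-1, 5, 0], 0],
  [[-2, 16, 0], 0],
  [[-4, 34, 0], 0],
  [[-5, 55, 0], 0],
  [[-6, 77, 0], 0],
])

```text
t: 8.85
eef_pos: [584.3, 183.6, 331.5]
tcp_rot: [3.141, 0.0, 1.461]
ft_force: [-0.1, -0.5, -8.7]
opening: 0.097
grip_force: 30.0
```

>>> jog_arm([
  [[0, 22, 0], 0],
  [[0, 44, 0], 0],
  [[0, 62, 0], 0],
  [[0, 76, 0], 0],
  [[0, 82, 0], 0],
])

```text
t: 9.35
eef_pos: [666.0, 174.3, 330.6]
tcp_rot: [-3.141, 0.0, 1.46]
ft_force: [-0.4, 0.2, -7.7]
opening: 0.098
grip_force: 30.0
```

>>> jog_arm([
  [[0, 0, 2], 0],
  [[0, 0, 7], 0],
  [[0, 0, 13], 0],
  [[0, 0, 18], 0],
  [[0, 0, 20], 0],
])

```text
t: 9.85
eef_pos: [663.8, 175.2, 310.9]
tcp_rot: [-3.141, 0.0, 1.461]
ft_force: [-0.0, 0.3, -7.7]
opening: 0.096
grip_force: 30.0
```

```bash
python3 - <<'E'
from h import *
a=read_camera("scene");b=read_camera("side")
c=np.hstack([a["img"][105:225,290:430],b["img"][150:270,210:350]])
cv2.imwrite("pics/s6.png",cv2.resize(c,(800,343),interpolation=cv2.INTER_CUBIC))
s=state();print(s["t"],s["eef_pos"],s["tcp_rot"],s["ft_force"],s["moment"],s["opening"])
E
```

```text
9.95 [664.05326979 175.12336009 311.29030029] [-3.14113283e+00  2.54772032e-04  1.46093678e+00] [ 0.465744  -0.2347492 -7.6226079] [ 0.02097949 -0.06265494 -0.04250472] 0.09869773823532031
```

View pics/s6.png

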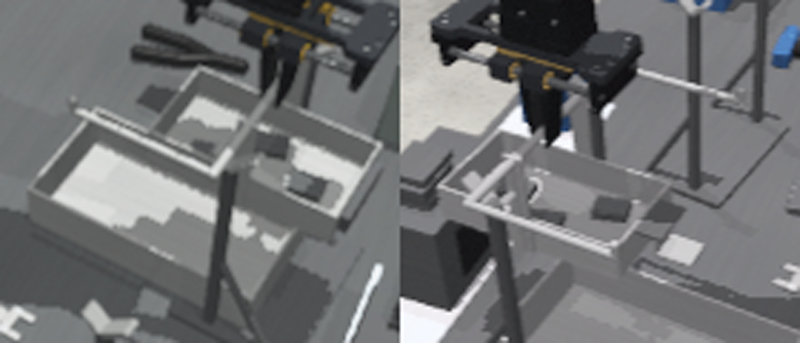

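The bar sits over both hooks, with the left hook visible around it in the side crop at (490,190). I lower it in small steps.

>>> jog_arm([
  [[0, 0, 2], 0],
  [[0, 0, 5], 0],
  [[0, 0, 8], 0],
  [[0, 0, 10], 0],
  [[0, 0, 10], 0],
])

```text
t: 10.45
eef_pos: [664.2, 175.1, 301.2]
tcp_rot: [-3.141, 0.0, 1.461]
ft_force: [0.7, -1.0, -8.2]
opening: 0.096
grip_force: 30.0
```

>>> jog_arm([
  [[0, 0, 2], 0],
  [[0, 0, 3], 0],
  [[0, 0, 3], 0],
])

```text
t: 10.75
eef_pos: [664.2, 175.1, 298.4]
tcp_rot: [-3.141, 0.0, 1.461]
ft_force: [0.6, 0.2, -8.2]
opening: 0.093
grip_force: 30.0
```

>>> jog_arm([
  [[0, 0, 1], 0],
  [[0, 0, 2], 0],
  [[0, 0, 2], 0],
])

```text
t: 11.05
eef_pos: [664.2, 175.1, 296.4]
tcp_rot: [-3.141, 0.0, 1.461]
ft_force: [0.7, -0.3, -7.7]
opening: 0.099
grip_force: 30.0
```

>>> jog_arm([
  [[0, 0, 1], 0],
  [[0, 0, 2], 0],
  [[0, 0, 2], 0],
])

```text
t: 11.35
eef_pos: [664.2, 175.1, 294.4]
tcp_rot: [-3.141, 0.0, 1.461]
ft_force: [0.2, 0.4, -8.1]
opening: 0.096
grip_force: 30.0
```

```bash
python3 - <<'E'
from h import *
a=read_camera("scene");b=read_camera("side")
c=np.hstack([a["img"][130:200,290:390],b["img"][180:250,210:310]])
cv2.imwrite("pics/s7.png",cv2.resize(c,(800,280),interpolation=cv2.INTER_CUBIC))
s=state();print(s["t"],s["eef_pos"],s["tcp_rot"],s["ft_force"],s["moment"],s["opening"])
E
```

```text
11.45 [664.25888555 175.09972485 294.58414108] [-3.14158173e+00  4.74202251e-05  1.46080668e+00] [-0.17860673 -0.39789395 -8.75511145] [ 0.02566036 -0.06198447 -0.02206183] 0.09533703365040581
```

View pics/s7.png

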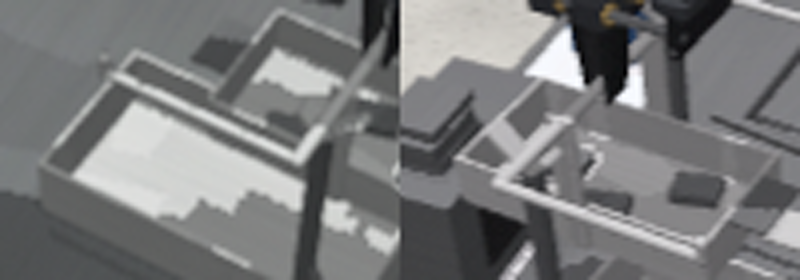

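The bar now lies inside the left hook's V (side crop about (520,160)), but the hooks carry no load yet. I keep lowering.

>>> jog_arm([
  [[0, 0, 1], 0],
  [[0, 0, 2], 0],
  [[0, 0, 2], 0],
])

```text
t: 11.75
eef_pos: [664.3, 175.1, 293.0]
tcp_rot: [3.141, -0.0, 1.461]
ft_force: [-1.7, 0.5, -3.7]
opening: 0.098
grip_force: 30.0
```

>>> jog_arm([
  [[0, 0, 1], 0],
  [[0, 0, 2], 0],
  [[0, 0, 2], 0],
])

```text
t: 12.05
eef_pos: [664.3, 175.1, 292.8]
tcp_rot: [3.139, -0.001, 1.461]
ft_force: [-6.7, -0.2, 7.8]
opening: 0.1
grip_force: 30.0
```

Contact made; the slight −x push means the seat is a little in front. I ease off, then open.

>>> jog_arm([
  [[0, -2, -1], 0],
  [[0, -2, -1], 0],
])

```text
t: 12.25
eef_pos: [663.8, 175.1, 293.1]
tcp_rot: [3.136, -0.001, 1.461]
ft_force: [5.8, -1.1, 2.0]
opening: 0.096
grip_force: 30.0
```

>>> jog_arm([
  [[0, 0, 0], 0],
  [[0, 0, 0], 0],
  [[0, 0, 0], 0],
  [[0, 0, 0], 0],
  [[0, 0, 0], 0],
], grip=0)

```text
t: 12.75
eef_pos: [662.2, 175.3, 291.6]
tcp_rot: [-3.142, 0.0, 1.461]
ft_force: [-0.2, 0.9, -0.6]
opening: 0.46
grip_force: 0.0
```

>>> jog_arm([
  [[0, 0, 0], 0],
  [[0, 0, 0], 0],
  [[0, 0, 0], 0],
  [[0, 0, 0], 0],
  [[0, 0, 0], 0],
])

```text
t: 13.25
eef_pos: [662.3, 175.3, 291.6]
tcp_rot: [3.142, 0.0, 1.461]
ft_force: [-0.9, 0.1, -0.2]
opening: 0.877
grip_force: 0.0
```

>>> jog_arm([
  [[0, 0, -20], 0],
  [[0, 0, -45], 0],
  [[0, 0, -75], 0],
  [[0, 0, -110], 0],
  [[0, 0, -130], 0],
])

```text
t: 13.75
eef_pos: [662.3, 175.3, 424.7]
tcp_rot: [3.139, -0.001, 1.461]
ft_force: [-1.4, -0.4, -0.2]
opening: 1.0
grip_force: 0.0
```

```bash
python3 - <<'E'
from h import *
a=read_camera("scene");b=read_camera("side")
c=np.hstack([a["img"][105:225,280:440],b["img"][170:290,210:370]])
cv2.imwrite("pics/s8.png",cv2.resize(c,(800,300),interpolation=cv2.INTER_CUBIC))
s=state();print(s["t"],s["eef_pos"],s["tcp_rot"],s["ft_force"],s["opening"],s["joints"])
E
```

```text
13.85 [662.57055591 175.38399549 424.85486338] [ 3.13646221e+00 -1.30350322e-03  1.46088515e+00] [-0.23647638  0.63782619 -0.26929659] 1.00299440538717 [ 1.62514427e-01  4.78537571e-01  1.09899339e+00 -1.25028823e-04
  1.55876972e+00  2.72430125e-01]
```

View pics/s8.png

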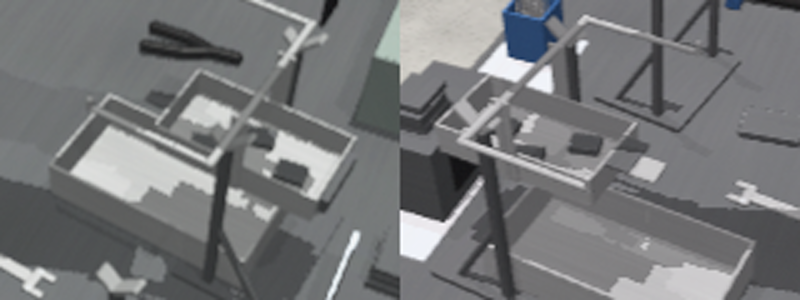

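The pan hangs on both hooks, with the three blanks inside. Scene crop: bar ends at (316,22) and (211,161). Side crop: bar ends at (588,18) and (463,138), horn tips at (590,183) and (707,47).

```bash
python3 - <<'E'
from h import *
a=read_camera("scene");b=read_camera("side")
A=np.array([(316,22),(211,161)])/2.5+[280,105]
B=np.array([(188,18),(63,138),(190,183),(307,47)])/2.5+[210,170]
for fr in ([0,1,2,3,4],[0,1,3,4]):
  q,r=fit([(a,[[0,120,0],[0,-120,0]],A),(b,[[0,-120,0],[0,120,0],[-145,120,6],[-145,-120,6]],B)],[665,176,280,-.11,0],fr);print(q,r.round(1).tolist())
print(a["shot"]);
for n,p in(("sc",a),("si",b)):
  for o in("gate","gate_tab","horn_left","blank1"):
    print(n,o,[(round(c["p"],2),c["box"]) for c in cut_out(o,p)[:3]])
E
```

```text
[ 6.60225696e+02  1.73509498e+02  2.81561234e+02 -1.13489021e-01
 -1.05838639e-02] [[-3.1, 0.0], [-2.0, -0.0], [-0.4, -0.6], [-0.2, 0.3], [-0.4, -0.0], [-3.2, 0.1]]
[ 6.60154298e+02  1.73732358e+02  2.80000000e+02 -1.13647744e-01
  1.27234504e-03] [[-3.2, 0.4], [-2.1, 0.3], [-0.4, -0.2], [-0.1, 0.8], [-0.4, -0.0], [-3.2, 0.1]]
22
sc gate [(0.52, [336.9, 136.2, 360.1, 159.9]), (0.33, [312.0, 94.1, 423.5, 193.3])]
sc gate_tab [(0.61, [341.4, 134.4, 362.6, 159.5]), (0.53, [316.1, 94.3, 423.5, 194.3]), (0.3, [254.4, 243.7, 293.8, 266.9])]
sc horn_left [(0.76, [312.5, 95.8, 420.9, 190.1])]
sc blank1 [(0.64, [389.1, 170.0, 400.6, 181.5]), (0.55, [380.8, 155.6, 389.9, 165.1]), (0.44, [356.1, 160.7, 365.2, 164.7])]
si gate [(0.8, [285.7, 221.3, 310.3, 246.3])]
si gate_tab [(0.77, [286.8, 218.1, 306.4, 249.1])]
si horn_left [(0.92, [224.2, 173.4, 330.2, 248.8])]
si blank1 [(0.56, [254.6, 224.9, 271.2, 235.0])]
```

>>> jog_arm([
  [[0, -15, 0], -0.14],
  [[0, -35, 0], -0.28],
  [[0, -60, 0], -0.42],
  [[0, -85, 0], -0.56],
  [[0, -100, 0], -0.7],
], grip=1)

```text
t: 14.85
eef_pos: [561.4, 186.5, 421.9]
tcp_rot: [3.141, 0.0, 2.167]
ft_force: [0.4, -0.8, 0.2]
opening: 0.639
grip_force: 0.0
```

>>> jog_arm([
  [[0, 0, 0], -0.14],
  [[0, 0, 0], -0.28],
  [[0, 0, 0], -0.42],
  [[0, 0, 0], -0.56],
  [[0, 0, 0], -0.7],
])

```text
t: 15.35
eef_pos: [562.8, 186.3, 421.5]
tcp_rot: [-3.141, 0.0, 2.867]
ft_force: [-0.3, 0.6, -0.5]
opening: 0.214
grip_force: 0.0
```

>>> jog_arm([
  [[0, 0, 0], -0.1],
  [[0, 0, 0], -0.17],
  [[0, 0, 0], -0.17],
  [[0, 0, 0], -0.17],
  [[0, 0, 0], -0.17],
])

```text
t: 15.85
eef_pos: [562.9, 186.3, 421.6]
tcp_rot: [-3.141, -0.0, 3.029]
ft_force: [-0.2, -0.2, 0.7]
opening: 0.006
grip_force: 0.0
```

>>> jog_arm([
  [[10, 2, 40], 0],
  [[24, 2, 80], 0],
  [[24, 2, 120], 0],
  [[24, 2, 160], 0],
  [[24, 2, 172], 0],
])

```text
t: 16.35
eef_pos: [537.9, 190.6, 246.3]
tcp_rot: [-3.14, -0.005, 3.03]
ft_force: [-0.3, 1.0, 0.2]
opening: 0.007
grip_force: 0.0
```

>>> jog_arm([
  [[0, 0, 4], 0],
  [[0, 0, 8], 0],
  [[0, 0, 12], 0],
  [[0, 0, 15], 0],
  [[0, 0, 18], 0],
])

```text
t: 16.85
eef_pos: [539.5, 191.0, 232.2]
tcp_rot: [3.141, 0.001, 3.031]
ft_force: [-0.4, 0.6, 0.8]
opening: 0.006
grip_force: 0.2
```

>>> jog_arm([
  [[0, 0, 3], 0],
  [[0, 0, 6], 0],
  [[-1, 0, 9], 0],
  [[-2, 0, 12], 0],
  [[-2, 0, 15], 0],
])

```text
t: 17.35
eef_pos: [541.4, 190.7, 216.3]
tcp_rot: [-3.142, -0.0, 3.031]
ft_force: [-1.1, -0.2, 0.2]
opening: 0.006
grip_force: 0.4
```

```bash
python3 - <<'E'
from h import *
b=read_camera("side");print(state()["ft_force"],state()["eef_pos"])
for o in("gate","gate_tab","pan"):
    print(o,[(round(c["p"],2),c["box"]) for c in cut_out(o,b)[:3]])
E
```

```text
[0.02871808 0.34381699 0.53809458] [541.13688283 190.61640376 215.81656636]
gate [(0.64, [288.8, 242.0, 303.0, 244.2])]
gate_tab [(0.5, [314.4, 169.8, 347.5, 223.6]), (0.43, [295.4, 240.3, 300.5, 244.8])]
pan [(0.89, [220.5, 179.9, 307.0, 252.1])]
```

>>> jog_arm([
  [[-1, 0, 3], 0],
  [[-2, 0, 6], 0],
  [[-2, 0, 9], 0],
  [[-3, 0, 12], 0],
  [[-4, 0, 15], 0],
])

```text
t: 18.05
eef_pos: [545.2, 190.2, 201.3]
tcp_rot: [-3.141, -0.0, 3.031]
ft_force: [-1.1, -0.2, 1.4]
opening: 0.006
grip_force: 0.6
```

>>> jog_arm([
  [[-1, 0, 3], 0],
  [[-2, 0, 6], 0],
  [[-2, 0, 9], 0],
  [[-3, 0, 12], 0],
  [[-4, 0, 15], 0],
])

```text
t: 18.55
eef_pos: [549.2, 189.8, 186.3]
tcp_rot: [-3.141, -0.0, 3.031]
ft_force: [-1.4, 0.3, 0.4]
opening: 0.005
grip_force: 0.7
```

```bash
cat > look.py <<'E'
from h import *
# fit pan tilt about bar by silhouette overlap of the horns/rims (both cameras); print tilt and blank positions
BAR=[661.5,176.5,280,-.112]
def tilt(ps):
    pts=[]
    for t in np.linspace(-140,0,30):
        pts+= [[t,120,0],[t,-120,0]]
    for t in np.linspace(-95,105,30): pts+=[[t,53,-70],[t,-53,-70]]
    out=[]
    R=[(p,cut_out("pan",p)) for p in ps]
    for th in np.arange(-.9,.3,.02):
        v=0
        for p,c in R:
            if not c: continue
            m=c[0]["region"];d=cv2.distanceTransform((~m).astype(np.uint8),cv2.DIST_L2,3)
            u=proj(p,pose(BAR+[th],pts)).round().astype(int);u=u.clip(0,[639,399])
            v+=np.minimum(d[u[:,1],u[:,0]],6).mean()
        out.append((v,th))
    return sorted(out)[:4]
if __name__=="__main__":
    a,b=read_camera("scene"),read_camera("side")
    s=state();print(s["t"],s["eef_pos"].round(1),s["ft_force"].round(1))
    print("tilt",[(round(v,2),round(t,2)) for v,t in tilt([a,b])])
    for n,p in(("sc",a),("si",b)):
        for o in("gate","pan","blank1"):
            print(n,o,[(round(c["p"],2),c["box"]) for c in cut_out(o,p)[:3]])
E
python3 look.py
```

```text
18.65 [549.1 189.8 186.1] [-1.3  0.1  0.1]
tilt [(np.float32(3.54), np.float64(-0.3)), (np.float32(3.55), np.float64(-0.32)), (np.float32(3.59), np.float64(-0.28)), (np.float32(3.59), np.float64(-0.34))]
sc gate [(0.77, [343.0, 146.6, 369.3, 176.6])]
sc pan [(0.68, [316.6, 113.4, 431.0, 189.9]), (0.49, [299.8, 116.8, 414.8, 233.9])]
sc blank1 [(0.6, [387.2, 160.8, 402.4, 167.8]), (0.47, [401.6, 170.6, 415.5, 175.5])]
si gate []
si pan [(0.97, [216.3, 183.0, 329.3, 257.8])]
si blank1 [(0.63, [234.1, 206.2, 242.3, 211.3]), (0.45, [249.5, 221.3, 257.9, 232.0])]
```

```bash
cat > tl.py <<'E'
from h import *
def ridge(bar=(661.5,176.5,280,-.112),ths=np.arange(-1,.35,.02),pr=True):
    tot=0
    X=np.arange(-140,-25,2.)
    for n in("scene","side"):
        p=read_camera(n);g=cv2.cvtColor(p["img"],cv2.COLOR_BGR2GRAY).astype(np.float32)
        for sy in(120,-120):
            sc=[]
            for th in ths:
                f=lambda dz:proj(p,pose(list(bar)+[th],np.c_[X,X*0+sy,X*0+dz])).astype(np.float32)
                S=lambda u:cv2.remap(g,u[:,0].copy(),u[:,1].copy(),cv2.INTER_LINEAR).ravel()
                best=max((S(f(z))-np.maximum(S(f(z+12)),S(f(z-12)))).mean() for z in(-3,0,3))
                sc.append(best)
            sc=np.array(sc);tot=tot+sc.clip(0);i=sc.argsort()[::-1][:3]
            if pr:print(n,sy,ths[i].round(2),sc[i].round(0))
    print("TILT",ths[np.argmax(tot)].round(2),tot.max().round());return p
if __name__=="__main__":
    s=state();print(s["t"],s["eef_pos"].round(1),s["ft_force"].round(1));ridge()
E
python3 tl.py
```

```text
19.05 [549.2 189.8 186.7] [-1.5 -0.2 -0.6]
scene 120 [-0.36 -0.34 -0.3 ] [25. 24. 21.]
scene -120 [-0.26 -0.24 -0.22] [37. 36. 35.]
side 120 [-0.3  -0.26 -0.28] [93. 90. 90.]
side -120 [ 0.    0.02 -0.02] [-1. -2. -2.]
TILT -0.3 146.0
```

The pan has dipped ~0.28 rad with the gate only about 0.95 open, because the finger bears on the outside of the tab. I let the pan back up slowly, then press on the gate's inner face instead.

>>> jog_arm([
  [[1, 0, -4], 0],
  [[2, 0, -8], 0],
  [[3, 0, -12], 0],
  [[4, 0, -16], 0],
  [[5, 0, -20], 0],
])

```text
t: 19.65
eef_pos: [544.2, 190.4, 207.1]
tcp_rot: [3.142, 0.0, 3.031]
ft_force: [-0.8, 0.0, 0.2]
opening: 0.009
grip_force: 0.3
```

>>> jog_arm([
  [[1, 0, -4], 0],
  [[2, 0, -8], 0],
  [[3, 0, -12], 0],
  [[4, 0, -20], 0],
  [[4, 0, -32], 0],
])

```text
t: 20.15
eef_pos: [540.1, 190.8, 239.0]
tcp_rot: [-3.141, -0.001, 3.031]
ft_force: [-0.1, -0.7, 0.5]
opening: 0.004
grip_force: 0.0
```

```bash
cat > gt.py <<'E'
from h import *
def gate(tilt,bar=(661.5,176.5,280,-.112)):
    for n in("scene","side"):
        p=read_camera(n);c=cut_out("gate",p)
        if not c: print(n,"no gate");continue
        m=c[0]["region"];o=[]
        for th in np.arange(0,1.75,.05):
            s,k=np.sin(th),np.cos(th)
            tip=lambda u,w,y:[-101.5-u*s-w*k,y,-106.5+u*k-w*s]
            f=np.zeros((400,640),np.uint8)
            for Q in([tip(0,0,-52),tip(0,0,52),tip(40,0,52),tip(40,0,-52)],[tip(40,0,-25),tip(40,0,25),tip(40,31,25),tip(40,31,-25)]):
                cv2.fillPoly(f,[proj(p,pose(list(bar)+[tilt],Q)).round().astype(np.int32)],1)
            o.append(((m&(f>0)).sum()/(m|(f>0)).sum(),th))
        o=sorted(o)[::-1][:4];print(n,round(c[0]["p"],2),c[0]["box"],[(round(float(v),2),round(float(t),2)) for v,t in o])
if __name__=="__main__":
    import sys;gate(float(sys.argv[1]))
E
python3 tl.py; python3 gt.py 0
```

```text
20.15 [540.1 190.8 239. ] [-0.1 -0.7  0.5]
scene 120 [0.   0.02 0.04] [48. 46. 46.]
scene -120 [ 0.02  0.   -0.02] [88. 87. 84.]
side 120 [0.04 0.06 0.02] [54. 49. 48.]
side -120 [0.32 0.28 0.3 ] [19. 19. 17.]
TILT 0.04 184.0
scene 0.59 [335.6, 135.0, 361.5, 157.8] [(0.65, 0.6), (0.65, 0.65), (0.65, 0.55), (0.63, 0.7)]
side 0.61 [297.9, 230.0, 315.0, 244.4] [(0.68, 0.5), (0.68, 0.45), (0.63, 0.55), (0.6, 0.4)]
```

>>> jog_arm([
  [[-7, 0, 0], 0],
  [[-14, 0, 3], 0],
  [[-14, 0, 8], 0],
  [[-14, 0, 12], 0],
  [[-14, 0, 16], 0],
])

```text
t: 20.95
eef_pos: [554.0, 189.2, 221.9]
tcp_rot: [-3.141, -0.001, 3.031]
ft_force: [-0.1, 0.6, 0.5]
opening: -0.0
grip_force: 0.2
```

>>> jog_arm([
  [[1, 0, 3], 0],
  [[2, 0, 6], 0],
  [[3, 0, 9], 0],
  [[4, 0, 12], 0],
  [[5, 0, 15], 0],
])

```text
t: 21.45
eef_pos: [549.1, 189.8, 207.4]
tcp_rot: [-3.142, 0.0, 3.031]
ft_force: [1.8, -1.1, -0.4]
opening: 0.004
grip_force: 0.1
```

```bash
python3 tl.py; python3 gt.py -.1
```

```text
21.45 [549.1 189.8 207.4] [ 1.8 -1.1 -0.4]
scene 120 [-0.02  0.02 -0.06] [58. 54. 54.]
scene -120 [ 0.   -0.04 -0.02] [75. 74. 70.]
side 120 [-0.06 -0.02 -0.04] [70. 65. 65.]
side -120 [-0.04 -0.02  0.  ] [14. 14. 14.]
TILT -0.02 207.0
scene 0.59 [334.1, 141.9, 359.4, 159.7] [(0.28, 1.2), (0.28, 0.95), (0.28, 1.1), (0.28, 1.05)]
side 0.7 [284.6, 231.0, 314.5, 251.4] [(0.66, 1.1), (0.65, 1.15), (0.65, 1.0), (0.64, 1.2)]
```

Much better: the tilt is about −0.03 and the gate is at about 1.1. I continue.

>>> jog_arm([
  [[1, 0, 3], 0],
  [[2, 0, 6], 0],
  [[3, 0, 9], 0],
  [[3, 0, 12], 0],
  [[4, 0, 15], 0],
])

```text
t: 22.25
eef_pos: [545.3, 190.2, 192.4]
tcp_rot: [-3.142, 0.0, 3.031]
ft_force: [0.5, 0.0, 1.0]
opening: 0.006
grip_force: 0.2
```

>>> jog_arm([
  [[0, 0, 2], 0],
  [[0, 0, 4], 0],
  [[0, 0, 6], 0],
  [[0, 0, 6], 0],
])

```text
t: 22.65
eef_pos: [545.1, 190.2, 186.3]
tcp_rot: [-3.141, -0.0, 3.031]
ft_force: [-0.2, 0.1, 0.4]
opening: 0.006
grip_force: 0.3
```

```bash
python3 tl.py; python3 gt.py -.1
```

```text
22.65 [545.1 190.2 186.3] [-0.2  0.1  0.4]
scene 120 [-0.1  -0.12 -0.14] [62. 61. 60.]
scene -120 [-0.06 -0.1  -0.08] [52. 50. 50.]
side 120 [-0.1  -0.06 -0.08] [95. 93. 89.]
side -120 [-0.1  -0.08 -0.04] [6. 5. 5.]
TILT -0.1 214.0
scene 0.52 [334.6, 147.1, 361.8, 169.3] [(0.45, 1.7), (0.45, 1.65), (0.42, 1.6), (0.42, 1.55)]
side 0.55 [285.5, 234.5, 313.3, 256.9] [(0.56, 1.7), (0.56, 1.65), (0.56, 1.6), (0.53, 1.55)]
```

The gate is down (about 1.6) with the pan tilted about 0.1. I retreat upward and move over the left horn.

>>> jog_arm([
  [[0, 0, -4], 0],
  [[0, 0, -8], 0],
  [[0, 0, -13], 0],
  [[0, 0, -20], 0],
  [[0, 0, -40], 0],
])

```text
t: 23.45
eef_pos: [544.7, 190.1, 226.2]
tcp_rot: [-3.141, -0.002, 3.031]
ft_force: [-0.6, -0.0, 0.1]
opening: 0.006
grip_force: 0.0
```

>>> jog_arm([
  [[0, 0, -40], 0],
  [[0, 0, -80], 0],
  [[0, 0, -104], 0],
  [[0, 0, -104], 0],
])

```text
t: 23.85
eef_pos: [545.9, 190.4, 334.7]
tcp_rot: [3.14, 0.006, 3.031]
ft_force: [-0.0, 0.1, 0.3]
opening: 0.006
grip_force: 0.0
```

```bash
python3 tl.py; python3 gt.py 0; python3 - <<'E'
from h import *
for n in("scene","side"):
    p=read_camera(n)
    for c in cut_out("blank1",p)[:4]:
        b=c["box"];u=[(b[0]+b[2])/2,(b[1]+b[3])/2]
        q=fit([(p,[[0,0,180]],[u])],[660,180,0,0,0],[0,1])[0][:2]-[661.5,176.5]
        print(n,round(c["p"],2),q@np.array([[.9937,.1118],[-.1118,.9937]]))
E
```

```text
23.85 [545.9 190.4 334.7] [-0.   0.1  0.3]
scene 120 [ 0.   -0.04 -0.02] [77. 77. 74.]
scene -120 [ 0.02 -0.02  0.  ] [83. 82. 77.]
side 120 [-0.04 -0.02  0.  ] [54. 51. 50.]
side -120 [ 0.04  0.02 -0.02] [40. 39. 39.]
TILT -0.02 246.0
scene 0.85 [331.8, 142.7, 358.0, 168.9] [(0.63, 1.7), (0.58, 1.65), (0.58, 1.6), (0.56, 1.55)]
side 0.64 [288.7, 231.3, 314.7, 255.8] [(0.84, 1.7), (0.82, 1.65), (0.81, 1.6), (0.79, 1.55)]
scene 0.55 [ 9.56660967 18.06359543]
side 0.66 [-46.35217453 -24.35893674]
side 0.55 [ 2.95733674 11.80508042]
```

>>> jog_arm([
  [[0, 30, 0], 0],
  [[-1, 65, 0], 0],
  [[-2, 100, 0], 0],
  [[-2, 119, 0], 0],
  [[-2, 119, 0], 0],
])

```text
t: 24.85
eef_pos: [560.2, 310.1, 329.8]
tcp_rot: [-3.141, -0.001, 3.033]
ft_force: [0.2, 0.5, -1.0]
opening: 0.002
grip_force: 0.0
```

>>> jog_arm([
  [[0, -1, 8], 0],
  [[0, -1, 14], 0],
  [[0, -1, 20], 0],
  [[0, -1, 25], 0],
  [[0, -1, 30], 0],
])

```text
t: 25.35
eef_pos: [560.3, 306.8, 300.3]
tcp_rot: [-3.141, 0.0, 3.03]
ft_force: [-0.0, 0.1, 0.7]
opening: 0.004
grip_force: 0.4
```

>>> jog_arm([
  [[0, 0, 4], 0],
  [[-1, 0, 8], 0],
  [[-1, 0, 12], 0],
  [[-2, 0, 16], 0],
  [[-3, 0, 20], 0],
])

```text
t: 25.85
eef_pos: [563.2, 307.0, 280.3]
tcp_rot: [-3.142, -0.0, 3.031]
ft_force: [-1.5, -0.4, 1.3]
opening: 0.005
grip_force: 1.0
```

```bash
python3 tl.py
```

```text
25.85 [563.2 307.  280.3] [-1.5 -0.4  1.3]
scene 120 [-0.3  -0.32 -0.26] [28. 26. 26.]
scene -120 [-0.28 -0.24 -0.26] [25. 23. 22.]
side 120 [0.06 0.   0.04] [-3. -4. -4.]
side -120 [-0.28 -0.24 -0.26] [87. 81. 81.]
TILT -0.28 137.0
```

Tilt −0.28, as planned. I continue along the arc to about 0.75.

>>> jog_arm([
  [[-1, 0, 4], 0],
  [[-2, 0, 8], 0],
  [[-4, 0, 12], 0],
  [[-6, 0, 17], 0],
  [[-8, 0, 21], 0],
])

```text
t: 26.45
eef_pos: [571.2, 306.1, 259.0]
tcp_rot: [-3.141, -0.001, 3.031]
ft_force: [-2.4, -0.3, 1.3]
opening: 0.004
grip_force: 1.4
```

>>> jog_arm([
  [[-3, 0, 5], 0],
  [[-5, 0, 9], 0],
  [[-8, 0, 14], 0],
  [[-11, 0, 18], 0],
  [[-14, 0, 22], 0],
])

```text
t: 26.95
eef_pos: [585.4, 304.5, 237.3]
tcp_rot: [-3.142, 0.0, 3.031]
ft_force: [-2.2, 0.5, 3.0]
opening: 0.004
grip_force: 1.7
```

>>> jog_arm([
  [[0, 0, 0], 0],
  [[0, 0, 0], 0],
  [[0, 0, 0], 0],
  [[0, 0, 0], 0],
  [[0, 0, 0], 0],
])

```text
t: 27.45
eef_pos: [585.0, 304.6, 237.7]
tcp_rot: [-3.142, 0.0, 3.031]
ft_force: [-3.5, -0.6, 1.4]
opening: 0.005
grip_force: 1.6
```

```bash
python3 tl.py; cat > bl.py <<'E'
from h import *
for n in("scene","side"):
    p=read_camera(n)
    for c in cut_out("blank1",p)[:5]:
        b=c["box"];u=[(b[0]+b[2])/2,(b[1]+b[3])/2];o=[]
        for z in(17,180):
            q=fit([(p,[[0,0,z]],[u])],[660,180,0,0,0],[0,1])[0][:2]-[661.5,176.5]
            o.append((q@np.array([[.9937,.1118],[-.1118,.9937]])).round())
        print(n,round(c["p"],2),b,"boxfloor",o[0],"panfloor",o[1])
E
python3 bl.py
```

```text
27.45 [585.  304.6 237.7] [-3.5 -0.6  1.4]
scene 120 [-0.26 -0.24 -0.22] [8. 6. 6.]
scene -120 [-0.66 -0.64 -0.68] [4. 4. 3.]
side 120 [-0.78 -0.8  -0.76] [-3. -3. -3.]
side -120 [-0.72 -0.68 -0.7 ] [47. 45. 44.]
TILT -0.66 52.0
scene 0.56 [349.1, 177.0, 360.1, 188.3] boxfloor [-84.  14.] panfloor [-30. -99.]
side 0.57 [292.4, 260.4, 307.3, 272.5] boxfloor [-89. -41.] panfloor [-162.   84.]
side 0.49 [287.6, 273.4, 299.6, 285.1] boxfloor [-97.  12.] panfloor [-169.  127.]
side 0.37 [298.3, 265.0, 300.0, 277.5] boxfloor [-97. -23.] panfloor [-169.   98.]
```

>>> jog_arm([
  [[-2, 0, 3], 0],
  [[-4, 0, 5], 0],
  [[-4, 0, 5], 0],
  [[-4, 0, 5], 0],
  [[-4, 0, 5], 0],
])

```text
t: 28.25
eef_pos: [589.1, 304.1, 232.6]
tcp_rot: [-3.142, 0.0, 3.031]
ft_force: [-1.9, -0.3, 3.0]
opening: 0.003
grip_force: 1.7
```

```bash
python3 tl.py; python3 bl.py
```

```text
28.25 [589.1 304.1 232.6] [-1.9 -0.3  3. ]
scene 120 [-0.32 -0.3  -0.28] [7. 5. 5.]
scene -120 [-0.72 -0.74 -0.7 ] [5. 4. 4.]
side 120 [-0.86 -0.88 -0.84] [-4. -4. -4.]
side -120 [-0.78 -0.76 -0.74] [45. 44. 43.]
TILT -0.72 49.0
scene 0.48 [342.1, 188.2, 346.3, 193.4] boxfloor [-97. -34.] panfloor [ -41. -139.]
scene 0.48 [339.1, 113.1, 375.8, 127.3] boxfloor [-224.  284.] panfloor [-147.  125.]
side 0.4 [298.0, 267.2, 304.3, 277.4] boxfloor [-105.  -22.] panfloor [-175.   99.]
side 0.4 [291.7, 264.8, 298.2, 270.3] boxfloor [-78. -30.] panfloor [-153.   92.]
side 0.29 [206.2, 173.7, 317.7, 270.4] boxfloor [ 133. -164.] panfloor [ 18. -16.]
```

All visible blanks are in the box. I bring the pan back along the arc and then check the trough.

>>> jog_arm([
  [[3, 0, -5], 0],
  [[7, 0, -10], 0],
  [[11, 0, -16], 0],
  [[14, 0, -22], 0],
  [[17, 0, -28], 0],
])

```text
t: 29.05
eef_pos: [571.9, 306.1, 261.4]
tcp_rot: [3.141, 0.001, 3.031]
ft_force: [-1.9, -0.5, 1.5]
opening: 0.012
grip_force: 1.0
```

>>> jog_arm([
  [[3, 0, -5], 0],
  [[5, 0, -10], 0],
  [[7, 0, -15], 0],
  [[8, 0, -20], 0],
  [[9, 0, -25], 0],
])

```text
t: 29.55
eef_pos: [563.2, 306.9, 285.9]
tcp_rot: [-3.141, -0.0, 3.031]
ft_force: [-1.3, 0.0, 0.9]
opening: 0.005
grip_force: 0.4
```

>>> jog_arm([
  [[1, 0, -5], 0],
  [[1, 0, -10], 0],
  [[1, 0, -15], 0],
  [[1, 0, -20], 0],
  [[1, 0, -25], 0],
])

```text
t: 30.05
eef_pos: [562.3, 307.1, 310.9]
tcp_rot: [-3.142, 0.0, 3.031]
ft_force: [-0.0, 1.0, -0.5]
opening: 0.002
grip_force: 0.0
```

>>> jog_arm([
  [[0, 0, -40], 0],
  [[0, 0, -80], 0],
  [[0, 30, -120], 0],
  [[0, 70, -120], 0],
  [[0, 110, -120], 0],
])

```text
t: 30.55
eef_pos: [574.5, 417.3, 432.7]
tcp_rot: [3.14, 0.002, 3.03]
ft_force: [0.5, -0.5, -0.2]
opening: 0.005
grip_force: 0.0
```

```bash
python3 tl.py; python3 bl.py;python3 gt.py 0
```

```text
30.55 [574.5 417.3 432.7] [ 0.5 -0.5 -0.2]
scene 120 [ 0.02 -0.02  0.  ] [60. 59. 58.]
scene -120 [0.02 0.04 0.06] [70. 67. 67.]
side 120 [-0.02  0.02  0.04] [24. 23. 22.]
side -120 [0.   0.04 0.02] [80. 79. 79.]
TILT 0.02 231.0
scene 0.5 [345.0, 187.6, 349.1, 190.8] boxfloor [-92. -23.] panfloor [ -37. -130.]
side 0.47 [288.7, 272.7, 301.0, 287.1] boxfloor [-102.   13.] panfloor [-173.  128.]
scene 0.68 [330.8, 139.6, 358.1, 166.8] [(0.78, 1.7), (0.74, 1.65), (0.74, 1.6), (0.71, 1.55)]
side 0.85 [288.6, 232.3, 317.8, 257.2] [(0.92, 1.65), (0.92, 1.7), (0.91, 1.6), (0.89, 1.55)]
```

```bash
python3 - <<'E'
from h import *
B=[661.5,176.5,280,-.112,0.02]
def show(p,xs,ys,z):
    g=cv2.cvtColor(p["img"],cv2.COLOR_BGR2GRAY).astype(np.float32)
    for y in ys:
        u=proj(p,pose(B,[[x,y,z] for x in xs])).astype(np.float32)
        v=cv2.remap(g,u[:,0].copy(),u[:,1].copy(),cv2.INTER_LINEAR).ravel()
        print("".join("%x"%int(k//16) for k in v))
for n in("scene","side"):
    p=read_camera(n)
    print(n,"pan");show(p,np.arange(-96,97,6),np.arange(48,-49,-8),-100)
    print(n,"box");show(p,np.arange(-240,36,6),np.arange(68,-69,-8),-263)
E
```

```text
scene pan
66556666668d85666556666666666666a
bbbabbabbbadabb9889bcbbbbcbbbbcbb
bddddddddcbcaadd9adddddddddddddcb
bddddddddd8c86cc99ddddddddddddddb
bdddddddddbd869b99ddddddddddddddb
bddddddcbccd889a98ddddddddddddddb
bddddddcbbac99889addddddddddddddb
bddddddc99ac985699ddddddddddddddb
bddddddddbad85557addddddddddddddb
cddddddddddd83356adddddddddddddcb
77778877668c733556777766666777766
aa999999aabd833355555555555555555
99aaa9999999733355555555555555555
scene box
566666abbbbbb855555555555555553334555555555555
5788889a9a98877899999999aaa9a96334669877777778
5788888888878abcddccccccccccccb433accb8978988b
57888888888abcccccccccccccccccc7335ccccb8acccb
578888888acccccccccccccccccccccb4339ccb977abbb
57888abcccdccccccb9899766767977853347877787788
57889cdddddcccccca7777644444477774336777777777
578addddddcccccccb8776544444467776334777777777
57bcdddddddccccccc8774434444477777433677777787
59dddddddddccccccb7775456434577777633377878887
5addddddddcccccccb7777535446777777743357777778
5adddddddddccccccb7777433434777777773345677778
59dddddddddccccccc8777744334777777775333457888
6adddddddddccccccc999998766
[... 813 characters left out ...]
989988988888888aaaaaaa9aa99999999899899876
6699cdddcccccccca88888898888888898898899898888
66addddddccccccca88888533457888888888888888888
66addddddccccccca88887444444588888888888888888
66addddddcccccccb88886454444588888888888888888
56addddddccccccca88888654444788888888888888888
66addddddcccccccb88887678875788888888888888888
66addddddccccccc988888347778888888888888888888
56addddddccccccca88888534435888888888888888888
57dddddddcccccccb98898823433688888888888888888
57ddddddddddddddb99999993434589999999999999988
56cdddddddddddddb99999983454788899999999999988
56cdddddddddddddc999999b6445788888999999999988
56cbbbbbbccbccbca88888988556888888888888888888
56b7777777777777777777776666777777767777777777
```

The trough is empty in both views and the blanks lie together in the box. The pan is level and the gate is down. I hand in the job.

>>> jog_arm([
  [[0, 0, 0], 0],
  [[0, 0, 0], 0],
  [[0, 0, 0], 0],
  [[0, 0, 0], 0],
  [[0, 0, 0], 0],
])

```text
t: 31.65
eef_pos: [574.4, 416.5, 430.5]
tcp_rot: [-3.141, -0.0, 3.031]
ft_force: [-0.0, 0.1, 0.5]
opening: 0.003
grip_force: 0.0
```

>>> jog_arm([
  [[0, 0, 0], 0],
  [[0, 0, 0], 0],
  [[0, 0, 0], 0],
  [[0, 0, 0], 0],
  [[0, 0, 0], 0],
])

```text
t: 32.15
eef_pos: [574.4, 416.4, 430.6]
tcp_rot: [-3.142, 0.0, 3.031]
ft_force: [-0.4, -0.5, 0.1]
opening: 0.007
grip_force: 0.0
```

```bash
python3 -c "
from cell import *
print(job_done())"
```

```text
the job is handed in; nothing more can be done
None
```

I handed the job in at 32 s of robot time and got no verdict back; by the last camera checks the pan hangs level over the box, gate down and trough empty, with what I take to be all three blanks in one dark cluster on the box floor.

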